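Show the doming job on the bench recorder

TASK

Record for the apprentice which piece to dome and with what: press the push-button on the recorder box fully down and let it go, then point straight down at the round silver disc with the fingertips, a couple of centimetres above it, for two full seconds. Then point in the same way at the punch with the ball-shaped head for two full seconds, and finish there, still pointing at it. Do not touch the blanks or the punches, and leave everything else that lies or stands loose on the bench where it is.

Things in the scene. Friction and masses are not known exactly. Their poses are not given: they have to be found in the camera images.
- rec_button (a joint): Push-button of the recorder box: 0 when up, 0.006 m when fully down; it is pressed straight down, springs back by itself, and takes about 5 N when fully down.
- rec_button_top (a point): Centre of the top face of the black round push-button, 32 mm across, the only button on the recorder box. The box is a fixed grey box 85 x 110 x 30 mm; the button stands on it, about 10 mm towards the robot's side of its middle. z is up.
- disc_top (a point): Centre of the top face of the round disc, a plain silver pendant blank 36 mm across and 4 mm thick, lying loose on the wooden filing block (100 x 150 x 25 mm, fixed) beside the two other silver blanks, about 48 mm from centre to centre. z is up.
- square_top (a point): Centre of the top face of the square silver blank, 30 x 30 x 4 mm, loose on the filing block; must not be touched.
- strip_top (a point): Centre of the top face of the oblong silver blank, 40 x 17 x 4 mm, loose on the filing block; must not be touched.
- ball_punch_top (a point): Top of the ball-headed steel doming punch: a loose rod 10 mm thick, with a ball 28 mm across on top. It stands upright in a hole of the wooden punch stand (60 x 150 x 35 mm, fixed) in a row with the two other punches, 46 mm apart; all three tops are 100 mm above the bench. z is up.
- flat_punch_top (a point): Top of the flat-headed steel punch (cylindrical head 18 mm across), loose in the punch stand; must not be touched.
- cone_punch_top (a point): Tip of the cone-headed steel punch (cone 24 mm across at its base), loose in the punch stand; must not be touched.
- pot: Bystander: small brass pot, 40 mm across, 30 mm tall; origin at the centre of its underside.
- bobbin: Bystander: wooden bobbin standing on end, 38 mm across, 26 mm tall; origin at the centre of its underside.
- hammer: Bystander: hammer, 220 mm long, lying on the bench on the robot's side of the work.
- brush: Bystander: brush lying on the bench on the robot's side of the work.
- jar: Bystander: jar with a lid, 52 mm across, 70 mm tall, standing behind the work; origin at the centre of its underside.
- tin: Bystander: round metal tin, 84 mm across, 60 mm tall, standing behind the work; origin at the centre of its underside.
Mind the look-alikes: they are no part of the job. What is meant by the part that bears rec_button is not orange, and is the larger of those in its own colour. What is shaped like the part that bears ball_punch_top but orange or turquoise is not meant.

How it is judged:
By the outcome, as a careful person would: the job done as asked, in the order asked, and still so for the second after the job is handed in, with the robot touching nothing.
It also fails if it takes over 56 s, if anything falls off the work surface, if the arm or the gripper's body presses on something with over 40 N, if the wrist force passes 120 N, or if a joint passes its speed limit or range.

ROBOT

A 6-joint arm with a two-finger parallel gripper is mounted at the origin on the work surface. World frame = base frame: x ahead of the robot, y to its left, z up, the work surface at z = 0. Lengths are in m, angles in rad, forces in N, time in s.
With the tool pointing down it reaches from about 0.25 to 0.8 m from the base axis. Payload 8.5 kg.
Tool frame: the origin (TCP) lies between the finger pads; the fingertips stand 17 mm ahead of it and the grasp point (between the pads) lies 2 mm behind it; z points along the fingers, y is the direction in which the jaws open and shut (so a half turn about z gives the same grasp; the last joint's range is limited). The gripper opens to 85 mm and grips with 20 to 120 N. Pads are 22 mm wide; open, the fingers measure 114 mm over their backs; the gripper's body (76 mm by 85 mm) begins 54 mm behind the grasp point. The pads swing forward as they close: fully open they stand 13 mm farther back than shut.
Start: joints at [1.159, 0.238, -0.013, 1.319, 0, 1.571], TCP at [0.21, 0.481, 0.248] pointing down, gripper open.
Joint ranges: [-2.66, 2.66], [-1.03, 1.9], [-1.14, 1.46], [-1.82, 2.27], [-1.45, 1.34], [-3.14, 3.14]. Speed limits (rad/s): [2.22, 2.22, 2.79, 3.14, 3.14, 3.14].

INTERFACE

Orientations are given as [roll, pitch, yaw] about the fixed x, y, z axes, in that order (R = Rz(yaw) Ry(pitch) Rx(roll)).
In Python, from bench import manip, eyes gives the robot as it stands.
- The arm moves only by the tool apply_moves, never from a script. Its argument "motion" is a list that holds one entry, the list of rows, each a list of 4 numbers: the shift along the tool's x, y, z in m, then the turn about the tool's z in rad. In form: [[[dx, dy, dz, roll], ...]]. A call has exactly 8 rows; each row is the pose to reach, as a shift and turn from the pose commanded when the call began, along the tool's axes at that moment; what a row does not reach only later rows make up. A row lasts 1/8 s, in which the tool goes at most 62.5 mm and 10.7 degrees, less where a joint would pass 70% of its speed; a pose out of reach is approached as far as the arm can. A call with a gripper value outside its range is refused whole. "grip" is the opening, from 0 (shut) to 1 (fully open), set as the call begins (left out, the last holds). The fingers move at their own pace and stop on an object; "force" is the grip in N (left out, the last holds). Time passes only in rows, so rows that repeat a pose let the fingers close, or fill a call up. It gives the time, the measured TCP pose, the force and the opening at its end, in the units of the state.
- manip.state(): the state, without advancing time (a new reading comes with each control period).
- eyes.read_camera(name): name is "scene" or "top" or "wrist"; returns the picture (400x640x3 uint8, red, green, blue); there is no depth.
- eyes.camera_info(name): a dict with "fx", "fy", "cx", "cy" (pixels), "k1" (the pictures are not rectified: a ray, as slopes to the right and down, at radius r is drawn at 1 + k1 r^2 times it, then the intrinsics apply), "world_from_camera" (4x4, takes a point from camera to world coordinates). Camera axes: x right, y down, z forward; pixel columns grow to the right and rows downward; lengths in m; the calibration is good to about 2 mm. A picture is of the moment at which its call begins: read the wrist's pose just before it. camera_info takes no time and is no camera call; for the wrist camera it gives the pose at the moment of the call.
- manip.sign_off(): hands the job in, once; it reports no verdict.
The state is a dict: "time_s": time; "qpos": joint angles; "qd": joint speeds; "joint_torque": joint torques, N m; "tcp_pos": TCP position; "tool_rot": TCP orientation; "ft_force": force on the tool from outside, world axes, zero at the start; "wrist_torque": the same for the moment, N m; "gripper_width": finger opening in m.
Only numpy, scipy, OpenCV 4.12 (cv2) and the standard library are available. Lean on these libraries where they do the work, as an engineer would, in place of code of your own. Each camera call takes 0.05 s, during which the arm holds its last target. There are 200 camera calls.

## Working session

There is one attempt and no reset: what is moved stays moved. The work goes in short steps, Python scripts to look and compute and a tool call to move; the robot and the scene stay as the last step left them, time stands still between calls to the robot, and variables do not carry over. Pictures are saved under pics/ and viewed, about 8 in all and at most 12, crops included, and the job is handed in when it is done.

Besides the shell and the picture viewer there is one more tool, called in YAML: its name, and indented under it one key for each argument. apply_moves: Moves the arm, as the interface text tells. Its arguments: {"type":"object","properties":{"motion":{"type":"array","items":{"type":"array","items":{"type":"array","items":{"type":"number"}}}},"grip":{"type":"number"},"force":{"type":"number"}},"required":["motion"]}

```bash
mkdir -p pics; cat > h.py <<'E'
import numpy as np, cv2
from bench import manip, eyes
def snap(n,f):
    i=eyes.camera_info(n); im=eyes.read_camera(n); cv2.imwrite('pics/'+f,im[:,:,::-1]); return im,i
def ray(i,u,v):
    K=np.array([[i['fx'],0,i['cx']],[0,i['fy'],i['cy']],[0,0,1.]])
    p=cv2.undistortPoints(np.array([[[u,v]]],float),K,np.array([i['k1'],0,0,0.]))[0,0]
    T=np.array(i['world_from_camera']); d=T[:3,:3]@[p[0],p[1],1]; return T[:3,3],d
def at(i,u,v,z):
    o,d=ray(i,u,v); return o+d*(z-o[2])/d[2]
def proj(i,P):
    T=np.linalg.inv(np.array(i['world_from_camera'])); c=T[:3,:3]@np.array(P)+T[:3,3]; s=c[:2]/c[2]; s=s*(1+i['k1']*(s@s)); return s*[i['fx'],i['fy']]+[i['cx'],i['cy']]
E
python3 - <<'E'
from h import *
a,i=snap('top','top1.png'); b,j=snap('scene','scene1.png')
print(i,j,manip.state())
E
```

```text
{'fx': 404.6507636652721, 'fy': 404.6507636652721, 'cx': 316.26737274234193, 'cy': 194.2730195560597, 'k1': -0.03510428913525646, 'world_from_camera': array([[-0.0259444 , -0.99399476,  0.10630762,  0.44269657],
       [-0.99958944,  0.02708886,  0.00933551, -0.02303255],
       [-0.0121592 , -0.10602177, -0.99428946,  0.96329163],
       [ 0.        ,  0.        ,  0.        ,  1.        ]])} {'fx': 418.26267526553505, 'fy': 418.26267526553505, 'cx': 315.47566459810434, 'cy': 200.98989140210514, 'k1': -0.11269951589131197, 'world_from_camera': array([[-0.74209274,  0.42815876, -0.51573098,  1.0164217 ],
       [ 0.6700071 ,  0.49644855, -0.55193234,  0.50523097],
       [ 0.01971923, -0.75512841, -0.65528028,  0.72520612],
       [ 0.        ,  0.        ,  0.        ,  1.        ]])} {'time_s': 0.1, 'qpos': array([ 1.15900128e+00,  2.38726928e-01, -1.41863257e-02,  1.31917201e+00,
       -1.30314020e-05,  1.57079158e+00]), 'qd': array([ 4.47274861e-04, -2.36814224e-03,  3.96003879e-03,  1.04397123e-03,
        1.88742754e-05,  6.91155603e-04]), 'joint_torque': array([ 9.16837125e-04, -5.39724040e+01,  3.46997488e+01,  1.34751928e-02,
        1.97184647e-05, -1.11905237e-05]), 'tcp_pos': array([0.20999799, 0.4807915 , 0.24773229]), 'tool_rot': array([-3.14030372e+00,  1.30252664e-05,  2.72980237e+00]), 'ft_force': array([ 0.61760724,  0.65014393, -0.86301985]), 'wrist_torque': array([-0.02634546, -0.01840893,  0.00100441]), 'gripper_width': 0.08563949196918778}
```

View pics/top1.png

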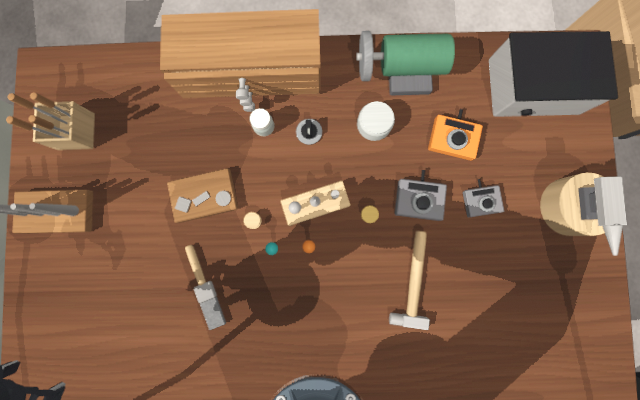

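View pics/scene1.png

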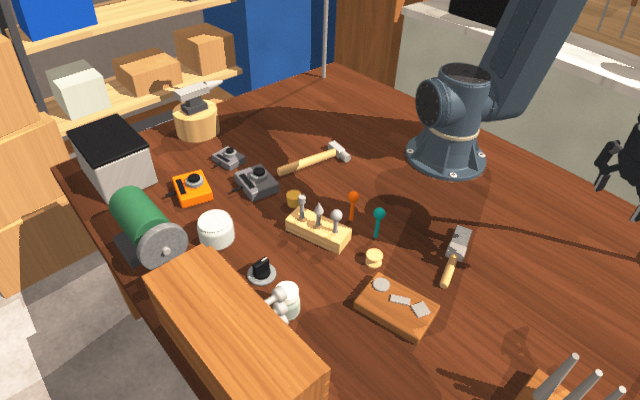

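Top view candidates:
- **Recorder boxes:** orange (457,137), small grey (485,200) and large grey (421,198). I choose the large grey.
- **Blanks:** disc (223,198), strip (201,198), square (183,205).
- **Punches:** ball (294,208), cone (315,201), flat (334,194). The turquoise (272,249) and orange (309,247) balls are decoys.

I'll check these choices in one close crop and measure.

```bash
python3 - <<'E'
from h import *
i=eyes.camera_info('top'); j=eyes.camera_info('scene')
a=cv2.imread('pics/top1.png'); b=cv2.imread('pics/scene1.png')
c1=cv2.resize(a[160:230,165:365],None,fx=4,fy=4,interpolation=2)
c2=cv2.resize(a[170:225,390:510],None,fx=4,fy=4,interpolation=2)
c3=cv2.resize(b[185:240,285:350],None,fx=4.9,fy=4.9,interpolation=2)[:270,:319]
o=np.zeros((560,800,3),np.uint8); o[:280]=c1; o[280:500,:480]=c2; o[280:550,481:800]=c3[:270]
cv2.imwrite('pics/crop1.png',o)
print('disc',at(i,223,198,.029),at(j,381,285,.029))
print('sq',at(i,183,205,.029),at(j,421,310,.029))
print('ball',at(i,294,208,.086),at(j,336,215,.086))
print('flat',at(i,334,194,.1),at(j,301,197,.1))
print('btn',at(i,423,203,.045),at(j,259,173,.045))
E
```

```text
Traceback (most recent call last):
ValueError: could not broadcast input array from shape (270,318,3) into shape (270,319,3)
```

```bash
python3 - <<'E'
from h import *
i=eyes.camera_info('top'); j=eyes.camera_info('scene')
a=cv2.imread('pics/top1.png'); b=cv2.imread('pics/scene1.png')
o=np.zeros((560,800,3),np.uint8)
o[:280]=cv2.resize(a[160:230,165:365],(800,280),interpolation=2); o[280:500,:480]=cv2.resize(a[170:225,390:510],(480,220),interpolation=2); o[280:550,480:800]=cv2.resize(b[186:240,286:350],(320,270),interpolation=2)
cv2.imwrite('pics/crop1.png',o)
print('disc',at(i,223,198,.029),at(j,381,285,.029))
print('sq',at(i,183,205,.029),at(j,421,310,.029))
print('ball',at(i,294,208,.086),at(j,336,215,.086))
print('flat',at(i,334,194,.1),at(j,301,197,.1))
print('btn',at(i,423,203,.045),at(j,259,173,.045))
E
```

```text
disc [0.53977879 0.20328902 0.029     ] [0.54401123 0.20621958 0.029     ]
sq [0.52589366 0.29734157 0.029     ] [0.53114367 0.30140936 0.029     ]
ball [0.5078072  0.03438689 0.086     ] [0.51058705 0.03269797 0.086     ]
flat [ 0.53455064 -0.05296441  0.1       ] [ 0.5402314  -0.05357835  0.1       ]
btn [ 0.51429854 -0.25668276  0.045     ] [ 0.51911103 -0.25187281  0.045     ]
```

View pics/crop1.png

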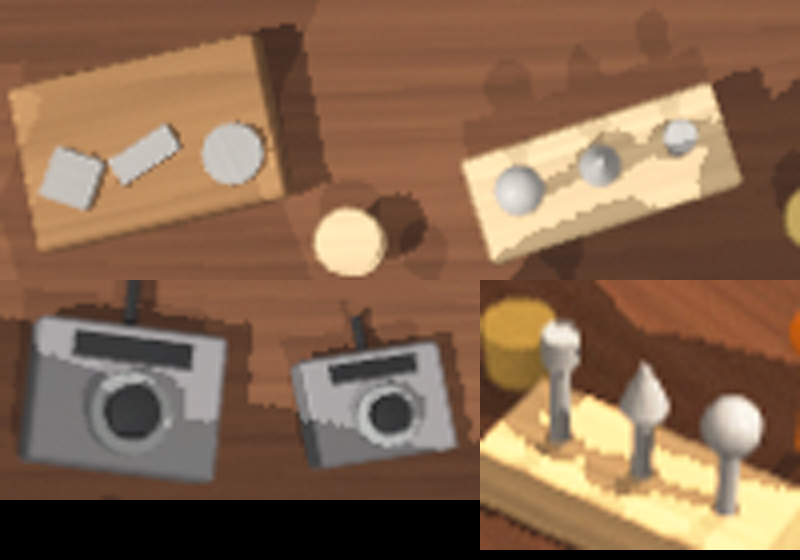

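The crop confirms the choices: large grey recorder, button at top (423.2,202.8); disc at (223.2,198.5), the only round blank; silver ball punch at (294.8,207.5), the left one in the row. Next, the move numbers to hover over the button with the fingers shut.

```bash
cat >> h.py <<'E'
from scipy.spatial.transform import Rotation as Ro
def go(P,yaw):
    s=manip.state(); R=Ro.from_euler('xyz',s['tool_rot']).as_matrix()
    d=R.T@(np.array(P)-s['tcp_pos']); print('t',s['time_s'],'tcp',s['tcp_pos'].round(4),'rpy',s['tool_rot'].round(3),'F',s['ft_force'].round(1),'q',s['qpos'].round(2)); print('MOVE',d.round(4),'roll',round(s['tool_rot'][2]-yaw,3))
E
python3 -c "
from h import *
go([.516,-.256,.16],1.57-.46)
i=eyes.camera_info('wrist');print(i)"
```

```text
t 0.1 tcp [0.21   0.4808 0.2477] rpy [-3.14  0.    2.73] F [ 0.6  0.7 -0.9] q [ 1.16  0.24 -0.01  1.32 -0.    1.57]
MOVE [-0.5753 -0.5526  0.0885] roll 1.62
{'fx': 292.7551744839837, 'fy': 292.7551744839837, 'cx': 318.7308038155101, 'cy': 199.09964825493805, 'k1': -0.0522965012564825, 'world_from_camera': array([[ 0.40058723,  0.88349578,  0.24282724,  0.14943835],
       [ 0.9162578 , -0.38590693, -0.10745924,  0.50798949],
       [-0.00123107,  0.26553915, -0.96409929,  0.37326062],
       [ 0.        ,  0.        ,  0.        ,  1.        ]])}
```

apply_moves:
  motion:
    - [[-0.044,-0.042,0.0,0.12],[-0.088,-0.085,0.0,0.25],[-0.133,-0.128,0.0,0.37],[-0.177,-0.17,0.0,0.5],[-0.221,-0.212,0.0,0.62],[-0.266,-0.255,0.0,0.75],[-0.31,-0.298,0.0,0.87],[-0.354,-0.34,0.0,1.0]]
  grip: 0

```text
time_s: 1.1
tcp_pos: [0.3987, 0.0258, 0.2484]
tool_rot: [3.141, 0.0, 1.726]
ft_force: [0.8, 0.8, 0.3]
gripper_width: -0.0001
```

```bash
python3 -c "
from h import *
go([.516,-.256,.16],1.57-.46)"
```

```text
t 1.1 tcp [0.3987 0.0258 0.2484] rpy [3.141 0.    1.726] F [0.8 0.8 0.3] q [ 0.06  0.02 -0.27  1.28 -0.    1.48]
MOVE [-0.2965  0.0724  0.0884] roll 0.616
```

apply_moves:
  motion:
    - [[-0.05,0.012,0.0,0.12],[-0.1,0.024,0.0,0.24],[-0.15,0.036,0.01,0.37],[-0.2,0.048,0.03,0.5],[-0.25,0.06,0.06,0.6],[-0.29,0.072,0.088,0.616],[-0.29,0.072,0.088,0.616],[-0.29,0.072,0.088,0.616]]

```text
time_s: 2.1
tcp_pos: [0.5149, -0.2468, 0.1601]
tool_rot: [-3.14, -0.0, 1.114]
ft_force: [0.5, -0.3, -0.3]
gripper_width: 0.0003
```

```bash
python3 - <<'E'
from h import *
im,i=snap('wrist','w1.png')
print(proj(i,[.516,-.256,.045]))
go([.516,-.256,.08],1.11)
E
```

```text
[323.78326678 209.47305491]
t 2.15 tcp [ 0.5152 -0.2465  0.1608] rpy [-3.141 -0.     1.114] F [0.1 0.7 0.5] q [-0.45  0.36 -0.07  1.14  0.    1.58]
MOVE [-0.0082  0.0049  0.0808] roll 0.004
```

View pics/w1.png

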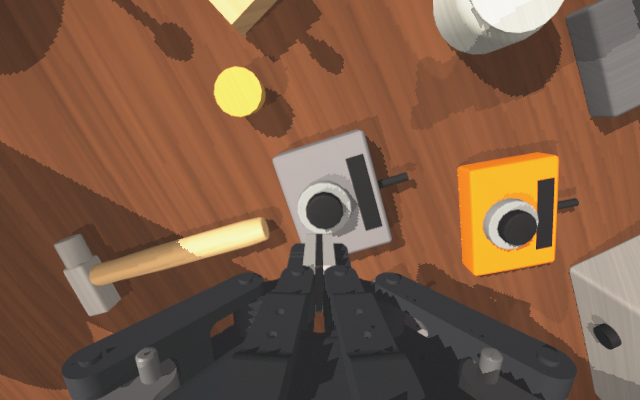

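The wrist view shows the large grey recorder's button at (324,210). My estimate projects to (323.8,209.5), so they agree. I'll go down in two stages.

apply_moves:
  motion:
    - [[-0.004,0.003,0.01,0],[-0.008,0.005,0.03,0],[-0.008,0.005,0.05,0],[-0.008,0.005,0.07,0],[-0.008,0.005,0.085,0],[-0.008,0.005,0.09,0],[-0.008,0.005,0.09,0],[-0.008,0.005,0.09,0]]

```text
time_s: 3.15
tcp_pos: [0.5168, -0.2567, 0.071]
tool_rot: [3.14, 0.0, 1.114]
ft_force: [-0.1, 0.9, -0.5]
gripper_width: 0.0002
```

```bash
python3 - <<'E'
from h import *
im,i=snap('wrist','w2.png')
cv2.imwrite('pics/w2c.png',cv2.resize(cv2.imread('pics/w2.png')[130:290,200:440],None,fx=2.5,fy=2.5))
go([.516,-.256,.06],1.11)
E
```

```text
t 3.2 tcp [ 0.5168 -0.2567  0.071 ] rpy [3.14  0.    1.114] F [-0.1 -0.   1.2] q [-0.46  0.44 -0.2   0.94 -0.    1.57]
MOVE [ 0.0003 -0.0011  0.011 ] roll 0.004
```

View pics/w2c.png

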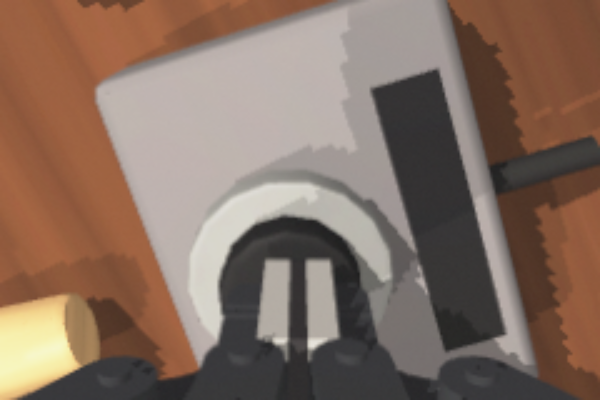

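The shut fingertips sit over the black button (crop about 290,280) with no contact yet. Pressing slowly.

apply_moves:
  motion:
    - [[0,0,0.002,0],[0,0,0.004,0],[0,0,0.006,0],[0,0,0.008,0],[0,0,0.01,0],[0,0,0.01,0],[0,0,0.01,0],[0,0,0.01,0]]

```text
time_s: 4.2
tcp_pos: [0.5169, -0.2568, 0.0627]
tool_rot: [3.139, 0.0, 1.114]
ft_force: [-5.6, 3.1, 26.1]
gripper_width: -0.0003
```

26 N is well past the button's 5 N, so it should be at its stop. I'll raise in small steps to confirm the spring follows through about 6 mm, which would mean the button moved and not just the rim.

apply_moves:
  motion:
    - [[0,0,-0.002,0],[0,0,-0.004,0],[0,0,-0.004,0],[0,0,-0.004,0],[0,0,-0.004,0],[0,0,-0.004,0],[0,0,-0.004,0],[0,0,-0.004,0]]

```text
time_s: 5.2
tcp_pos: [0.5165, -0.2566, 0.0644]
tool_rot: [3.141, 0.0, 1.114]
ft_force: [2.6, -1.1, 3.2]
gripper_width: -0.0003
```

```bash
python3 - <<'E'
from h import *
F=[]
for k in range(6): eyes.read_camera('wrist'); F.append(manip.state()['ft_force'])
print(np.mean(F,0),manip.state()['tcp_pos'])
E
```

```text
[ 3.07611654 -2.29481866  3.95230136] [ 0.51639895 -0.25655032  0.06433841]
```

apply_moves:
  motion:
    - [[0,0,-0.001,0],[0,0,-0.002,0],[0,0,-0.002,0],[0,0,-0.002,0],[0,0,-0.002,0],[0,0,-0.002,0],[0,0,-0.002,0],[0,0,-0.002,0]]

```text
time_s: 6.5
tcp_pos: [0.5162, -0.2564, 0.0663]
tool_rot: [-3.141, 0.0, 1.114]
ft_force: [0.9, 0.5, 2.2]
gripper_width: 0.0002
```

```bash
python3 - <<'E'
from h import *
F=[]
for k in range(6): eyes.read_camera('wrist'); F.append(manip.state()['ft_force'])
print(np.mean(F,0),manip.state()['tcp_pos'])
E
```

```text
[-0.11098958 -0.04592623  2.76223309] [ 0.51616063 -0.25643002  0.0662391 ]
```

The contact force falls along a spring line (4.0 to 2.8 N over 1.9 mm) and is still there 3.5 mm above the stop. So the button was fully pressed. Now release it and move to the disc.

```bash
python3 -c "
from h import *
i=eyes.camera_info('top');print(at(i,223.25,198.5,.029),at(i,294.75,207.5,.086))
go([.540,.204,.19],1.93)"
```

```text
[0.5385919  0.20270456 0.029     ] [0.50885303 0.03273292 0.086     ]
t 6.8 tcp [ 0.5162 -0.2564  0.0662] rpy [-3.141  0.     1.114] F [-0.1 -0.4  3. ] q [-0.46  0.44 -0.2   0.93 -0.    1.57]
MOVE [ 0.4237 -0.1818 -0.1237] roll -0.816
```

apply_moves:
  motion:
    - [[0,0,-0.005,0],[0,0,-0.02,0],[0,0,-0.04,0],[0,0,-0.07,0],[0,0,-0.1,0],[0,0,-0.12,0],[0,0,-0.124,0],[0,0,-0.124,0]]

```text
time_s: 7.8
tcp_pos: [0.5163, -0.2565, 0.1903]
tool_rot: [-3.142, 0.0, 1.114]
ft_force: [-0.1, 1.4, -0.6]
gripper_width: -0.0001
```

apply_moves:
  motion:
    - [[0.04,-0.017,0,-0.08],[0.09,-0.039,0,-0.18],[0.145,-0.062,0,-0.29],[0.2,-0.086,0,-0.4],[0.255,-0.109,0,-0.5],[0.31,-0.133,0,-0.61],[0.36,-0.155,0,-0.72],[0.41,-0.176,0,-0.816]]

```text
time_s: 8.8
tcp_pos: [0.5386, 0.1908, 0.1892]
tool_rot: [-3.14, 0.0, 1.933]
ft_force: [1.9, -0.4, 1.0]
gripper_width: 0.0001
```

```bash
python3 -c "
from h import *
go([.540,.204,.12],1.93)"
```

```text
t 8.8 tcp [0.5386 0.1908 0.1892] rpy [-3.14   0.     1.933] F [ 1.9 -0.4  1. ] q [ 0.34  0.34 -0.02  1.21 -0.    1.55]
MOVE [0.0119 0.0061 0.0692] roll 0.003
```

apply_moves:
  motion:
    - [[0.006,0.003,0.01,0],[0.012,0.006,0.03,0],[0.012,0.006,0.05,0],[0.012,0.006,0.065,0],[0.012,0.006,0.069,0],[0.012,0.006,0.069,0],[0.012,0.006,0.069,0],[0.012,0.006,0.069,0]]

```text
time_s: 9.8
tcp_pos: [0.5411, 0.2025, 0.1219]
tool_rot: [3.141, 0.0, 1.93]
ft_force: [-0.0, -0.3, 0.8]
gripper_width: -0.0001
```

```bash
python3 - <<'E'
from h import *
im,i=snap('wrist','w3.png')
print(proj(i,[.540,.204,.029]),proj(i,np.array(manip.state()['tcp_pos'])-[0,0,.017]))
go([.540,.204,.07],1.93)
b=cv2.cvtColor(im,cv2.COLOR_RGB2HSV); m=((b[...,1]<40)&(b[...,2]>120)).astype(np.uint8)
for c in cv2.findContours(m,0,1)[0]:
    if cv2.contourArea(c)>150:
        (e,ax,_)=cv2.fitEllipse(c); print(e,ax,cv2.contourArea(c),at(i,*e,.029))
E
```

```text
[316.7463112  205.30665084] [316.6972613  249.39093009]
t 9.85 tcp [0.541  0.2025 0.1218] rpy [3.141 0.    1.93 ] F [-0.2 -0.6 -0.8] q [ 0.36  0.39 -0.12  1.06 -0.    1.57]
MOVE [ 0.0018 -0.0005  0.0518] roll -0.0
(576.5075073242188, 394.0748291015625) (12.6909818649292, 21.443225860595703) 180.5 [0.86570634 0.10594327 0.029     ]
(498.7818298339844, 378.3441162109375) (44.19388961791992, 72.11268615722656) 1511.0 [0.76940842 0.10024518 0.029     ]
(139.4465789794922, 378.8598937988281) (43.32780075073242, 71.94769287109375) 1504.0 [ 0.43906134 -0.02401567  0.029     ]
(327.9176330566406, 254.266357421875) (12.594451904296875, 47.76577377319336) 368.5 [0.56315191 0.16803645 0.029     ]
(309.7518310546875, 253.66551208496094) (12.794634819030762, 46.23686218261719) 375.5 [0.54905076 0.16333219 0.029     ]
(232.00680541992188, 253.133056640625) (31.12403678894043, 39.33926010131836) 924.0 [0.48916501 0.14117708 0.029     ]
(318.0631408691406, 204.25877380371094) (42.90536880493164, 43.743499755859375) 1471.5 [0.54066211 0.20515611 0.029     ]
(343.513916015625, 140.88571166992188) (24.174970626831055, 67.22869873046875) 1133.5 [0.54117249 0.25721702 0.029     ]
(349.3794860839844, 77.56465148925781) (48.334529876708984, 52.23750686645508) 1797.5 [0.52880204 0.29948051 0.029     ]
(53.56155776977539, 49.75690460205078) (64.0341796875, 123.86429595947266) 5475.0 [0.32207952 0.24665567 0.029     ]
```

View pics/w3.png

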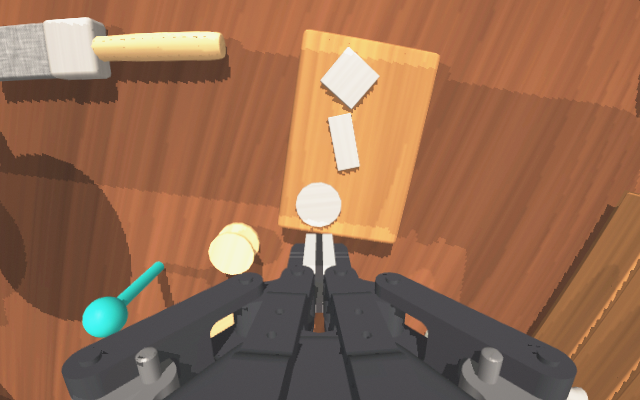

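The disc is the round blank at (318,204), 43 px across. Cast to z = 0.029 it gives (0.5407, 0.2052), in agreement with the top view. Moving down to point, then holding.

apply_moves:
  motion:
    - [[0.002,0,0.01,0],[0.002,0,0.025,0],[0.002,0,0.04,0],[0.002,0,0.048,0],[0.002,0,0.052,0],[0.002,0,0.052,0],[0.002,0,0.052,0],[0.002,0,0.052,0]]

```text
time_s: 10.85
tcp_pos: [0.5403, 0.2043, 0.0697]
tool_rot: [3.141, 0.0, 1.93]
ft_force: [0.5, -0.1, -0.5]
gripper_width: 0.0002
```

apply_moves:
  motion:
    - [[0,0,0,0],[0,0,0,0],[0,0,0,0],[0,0,0,0],[0,0,0,0],[0,0,0,0],[0,0,0,0],[0,0,0,0]]

```text
time_s: 11.85
tcp_pos: [0.5401, 0.2043, 0.0693]
tool_rot: [3.142, 0.0, 1.93]
ft_force: [0.2, -0.4, 0.3]
gripper_width: -0.0
```

```bash
python3 - <<'E'
from h import *
im,i=snap('wrist','w4.png'); im2,_=snap('scene','s4.png')
o=np.hstack([cv2.resize(cv2.imread('pics/w4.png')[100:300,220:420],(400,400)),cv2.resize(cv2.imread('pics/s4.png')[220:340,330:450],(400,400))])
cv2.imwrite('pics/c4.png',o); go([.5405,.2045,.07],1.93)
E
```

```text
t 11.95 tcp [0.5401 0.2043 0.0693] rpy [-3.142  0.     1.93 ] F [-0.4  0.3 -0.1] q [ 0.36  0.44 -0.2   0.94 -0.    1.57]
MOVE [ 0.0001  0.0005 -0.0007] roll -0.0
```

View pics/c4.png

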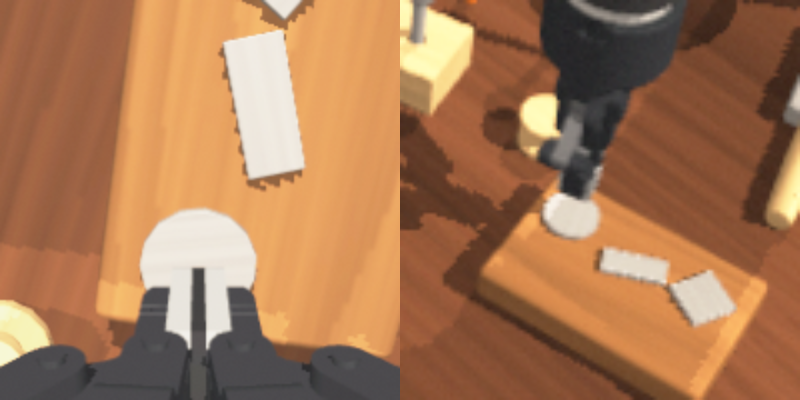

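The fingertips are centred over the disc with a clear gap, and nothing touches. I'll hold two more seconds.

apply_moves:
  motion:
    - [[0,0,0,0],[0,0,0,0],[0,0,0,0],[0,0,0,0],[0,0,0,0],[0,0,0,0],[0,0,0,0],[0,0,0,0]]

```text
time_s: 12.95
tcp_pos: [0.54, 0.2043, 0.0693]
tool_rot: [-3.141, 0.0, 1.93]
ft_force: [-1.1, 0.7, 0.3]
gripper_width: 0.0002
```

apply_moves:
  motion:
    - [[0,0,0,0],[0,0,0,0],[0,0,0,0],[0,0,0,0],[0,0,0,0],[0,0,0,0],[0,0,0,0],[0,0,0,0]]

```text
time_s: 13.95
tcp_pos: [0.5401, 0.2042, 0.0693]
tool_rot: [-3.142, 0.0, 1.93]
ft_force: [0.0, 0.6, -0.1]
gripper_width: 0.0003
```

apply_moves:
  motion:
    - [[0,0,-0.01,0],[0,0,-0.03,0],[0,0,-0.06,0],[0,0,-0.09,0],[0,0,-0.12,0],[0,0,-0.13,0],[0,0,-0.13,0],[0,0,-0.13,0]]

```text
time_s: 14.95
tcp_pos: [0.5395, 0.2041, 0.1981]
tool_rot: [-3.14, 0.0, 1.93]
ft_force: [-0.2, -0.2, 0.4]
gripper_width: 0.0002
```

```bash
python3 -c "
from h import *
go([.509,.033,.18],1.63)"
```

```text
t 14.95 tcp [0.5395 0.2041 0.1981] rpy [-3.14  0.    1.93] F [-0.2 -0.2  0.4] q [ 0.36  0.35  0.01  1.24 -0.    1.57]
MOVE [-0.1494 -0.0887  0.0183] roll 0.3
```

apply_moves:
  motion:
    - [[-0.025,-0.015,0,0.05],[-0.06,-0.036,0,0.12],[-0.1,-0.06,0,0.2],[-0.13,-0.077,0.01,0.26],[-0.149,-0.089,0.018,0.3],[-0.149,-0.089,0.018,0.3],[-0.149,-0.089,0.018,0.3],[-0.149,-0.089,0.018,0.3]]

```text
time_s: 15.95
tcp_pos: [0.5094, 0.0343, 0.1813]
tool_rot: [3.142, -0.0, 1.631]
ft_force: [0.2, 0.7, 0.1]
gripper_width: 0.0003
```

```bash
python3 - <<'E'
from h import *
im,i=snap('wrist','w5.png')
print(proj(i,[.509,.033,.086]))
go([.509,.033,.14],1.63)
b=cv2.cvtColor(im,cv2.COLOR_RGB2HSV); m=((b[...,1]<40)&(b[...,2]>110)).astype(np.uint8)
for c in cv2.findContours(m,0,1)[0]:
    if cv2.contourArea(c)>150:
        (e,ax,_)=cv2.fitEllipse(c); print(np.round(e),np.round(ax),cv2.contourArea(c),at(i,*e,.086))
E
```

```text
[316.95370927 208.58997628]
t 16.0 tcp [0.5093 0.0343 0.1813] rpy [ 3.142 -0.     1.631] F [ 0.1 -0.8 -0.9] q [ 0.07  0.25 -0.18  1.15  0.    1.58]
MOVE [-0.0013 -0.0004  0.0413] roll 0.001
[499. 379.] [49. 72.] 1750.5 [ 0.69943974 -0.13332516  0.086     ]
[139. 378.] [44. 72.] 1491.0 [ 0.3428342  -0.15442545  0.086     ]
[611. 360.] [68. 94.] 3534.0 [ 0.81739601 -0.1109147   0.086     ]
[310. 254.] [13. 45.] 372.5 [ 0.5053114  -0.00618795  0.086     ]
[328. 252.] [13. 49.] 400.0 [ 0.52035248 -0.00391942  0.086     ]
[487. 224.] [48. 54.] 1105.0 [0.6479054  0.02807111 0.086     ]
[319. 207.] [33. 35.] 879.0 [0.51052795 0.03423795 0.086     ]
[567. 118.] [ 63. 145.] 6143.0 [0.69454242 0.11569062 0.086     ]
[366.   8.] [21. 42.] 604.5 [0.53410379 0.17654087 0.086     ]
```

View pics/w5.png

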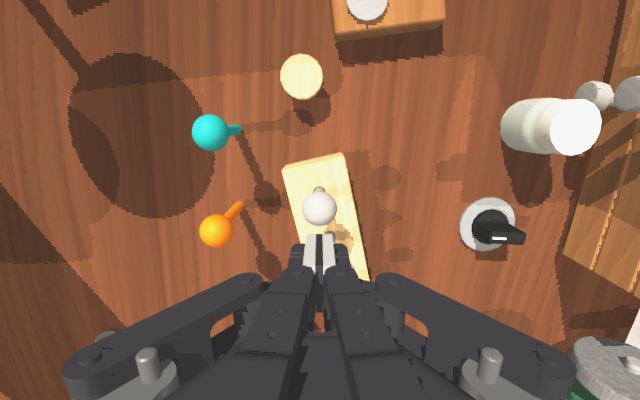

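The silver ball is at (319,207), with the turquoise (210,132) and orange (216,231) decoys clearly apart. Cast to z = 0.086 it gives (0.5105, 0.0342), so the tool is already within about 1 mm. Lowering and holding.

apply_moves:
  motion:
    - [[0,0.001,0.005,0],[0,0.001,0.012,0],[0,0.001,0.02,0],[0,0.001,0.028,0],[0,0.001,0.035,0],[0,0.001,0.041,0],[0,0.001,0.041,0],[0,0.001,0.041,0]]

```text
time_s: 17.0
tcp_pos: [0.5102, 0.0336, 0.1405]
tool_rot: [3.141, 0.0, 1.63]
ft_force: [0.5, 0.3, 0.5]
gripper_width: 0.0003
```

apply_moves:
  motion:
    - [[0,0,0,0],[0,0,0,0],[0,0,0,0],[0,0,0,0],[0,0,0,0],[0,0,0,0],[0,0,0,0],[0,0,0,0]]

```text
time_s: 18.0
tcp_pos: [0.5101, 0.0336, 0.1403]
tool_rot: [-3.142, 0.0, 1.63]
ft_force: [-0.4, -0.1, -0.5]
gripper_width: -0.0002
```

```bash
python3 - <<'E'
from h import *
snap('wrist','w6.png'); snap('scene','s6.png')
o=np.hstack([cv2.resize(cv2.imread('pics/w6.png')[100:300,220:420],(400,400)),cv2.resize(cv2.imread('pics/s6.png')[120:320,240:440],(400,400))])
cv2.imwrite('pics/c6.png',o); go([.51,.034,.14],1.63)
E
```

```text
t 18.1 tcp [0.5101 0.0336 0.1403] rpy [-3.142  0.     1.63 ] F [-1.  -0.1 -0.9] q [ 0.07  0.28 -0.25  1.05 -0.    1.58]
MOVE [ 0.0004 -0.0001  0.0003] roll -0.0
```

View pics/c6.png

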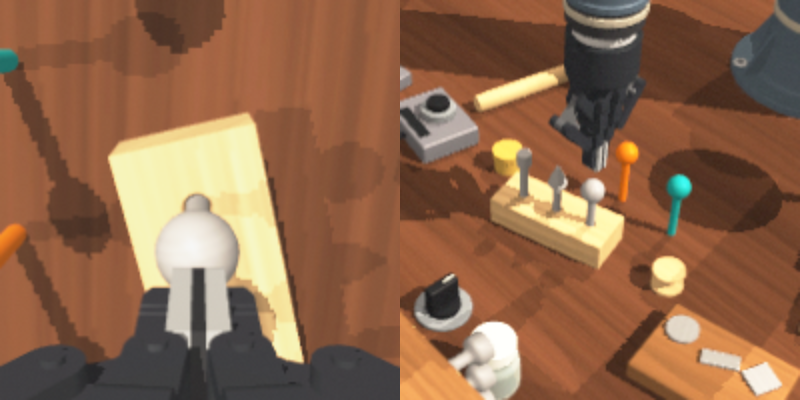

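The fingertips are above the silver ball punch with a clear gap. The button is back up and everything stands where it was. I'll hold two more seconds and hand in.

apply_moves:
  motion:
    - [[0,0,0,0],[0,0,0,0],[0,0,0,0],[0,0,0,0],[0,0,0,0],[0,0,0,0],[0,0,0,0],[0,0,0,0]]

```text
time_s: 19.1
tcp_pos: [0.5101, 0.0335, 0.1403]
tool_rot: [-3.142, 0.0, 1.63]
ft_force: [0.2, 0.3, 0.1]
gripper_width: -0.0005
```

apply_moves:
  motion:
    - [[0,0,0,0],[0,0,0,0],[0,0,0,0],[0,0,0,0],[0,0,0,0],[0,0,0,0],[0,0,0,0],[0,0,0,0]]

```text
time_s: 20.1
tcp_pos: [0.5101, 0.0336, 0.1403]
tool_rot: [-3.142, 0.0, 1.63]
ft_force: [0.3, -0.0, 0.6]
gripper_width: -0.0004
```

```bash
python3 -c "
from h import *
go([.51,.034,.14],1.63); print(manip.sign_off())"
```

```text
t 20.1 tcp [0.5101 0.0336 0.1403] rpy [-3.142  0.     1.63 ] F [ 0.3 -0.   0.6] q [ 0.07  0.28 -0.25  1.05 -0.    1.58]
MOVE [ 0.0004 -0.0001  0.0003] roll -0.0
the job is handed in; nothing more can be done
None
```

The job is handed in at 20.1 s; no verdict is reported.

**What I did:**
- **Button:** I pressed the large grey recorder's button down to its stop (26 N, against 5 N when fully down) and let it go. As the fingers rose, the contact force fell gradually, which shows the button itself had moved and was springing back.
- **Disc:** I pointed straight down at the round disc for about 3 s, with the fingertips about 2 cm above it.
- **Ball punch:** I then pointed the same way at the silver ball punch for about 3 s and finished there.

**Last checks:** The fingertips are within about 1 mm of the ball's axis, with a visible gap and no contact force. The blanks, punches and bystanders in view look unmoved.

**Disagreements:** The scene camera read about 3–5 mm off from the top and wrist cameras, so I used those two. Contact with the button suggested it is a few millimetres taller than I estimated, or that the fingertips reach further than stated. The pointing height is therefore about 17–24 mm.

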